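# Set the tube mixer's speed dial to the red line and start it

### The job

Push the tube mixer's black dial round with a fingertip (the notch in its rim is there for that) until its white index line lines up with the red line on the scale; then press the green start button fully down and let it come up again, without moving the dial off the line. Do not press the button before the dial is set. Lift nothing, and leave the two bottles and the specimen cup beside the mixer where they stand.

Things in the scene. Friction and masses are not known exactly. Their poses are not given: they have to be found in the camera images.
- mixer: White tube mixer fixed to the worktop: housing 154 (x) x 220 (y) x 52 mm high, origin under its centre on the worktop, -x is its front. A grey scale disc of 71 mm radius round the dial bears black lines every 15 degrees on its front half. A black mixing cup (24 mm radius, 18 mm high above the housing) stands at (-38, -77) mm.
- dial (a joint): Angle of the black dial about its upright axis (rad): 0 = index towards the mixer's front (-x), growing counter-clockwise seen from above; stops at -1.75 and +1.75. It starts at +0.95 to +1.6 and the red line lies clockwise of it. It stays where it is left: about 0.12 N m of dry friction (3 N at the notch), no spring, no detents.
- dial_axis (a point): Point on the dial's axis at the height of its top, 78 mm above the worktop; at (0, 30) mm in the mixer's frame. The dial is a fluted black disc of 52 mm radius, too wide to grip, from 54 to 78 mm above the worktop.
- dial_index (a point): Outer end of the white index line (3 mm wide, 36 mm long, radial) on the dial's top, at the rim, 52 mm from the axis; turns with the dial.
- dial_notch (a point): Middle of the dial's finger notch, 50 mm from the axis, at the height of the dial's top; turns with the dial, exactly opposite the index. The notch is open at the rim and on top: 60 degrees wide, from the rim in to 36 mm from the axis, with radial side walls (36 mm apart at the inner end, 50 mm at the rim). Its floor is the scale disc, 53 mm above the worktop.
- target_tip (a point): Inner end of the red line, at 52 mm from the dial's axis: seen from above the end of the index lies at this point when the dial is set. The line is fixed, radial, 3 mm wide, 54 to 71 mm from the axis, with a red tab at its outer end (top 57 mm above the worktop). Its angle varies: 1.3 rad clockwise to 0.3 rad counter-clockwise of the mixer's front.
- start (a joint): Travel of the green start button (m): 0 = up, 0.006 = fully down; a spring brings it up again, fully down takes about 5 N.
- start_top (a point): Centre of the top of the green start button (28 mm across), which is pressed straight down; at (30, -77) mm in the mixer's frame.
- amber_bottle: Brown bottle with black cap, 42 mm across, 91 mm high, standing loose beside the mixer; origin at the centre of its underside. Not to be moved.
- red_bottle: Brown bottle with red cap, 34 mm across, 76 mm high, standing loose beside the mixer; origin at the centre of its underside. Not to be moved.
- specimen_cup: White specimen cup with orange lid, 62 mm across, 70 mm high, standing loose beside the mixer; origin at the centre of its underside. Not to be moved.

How it is judged:
On the way, in this order (a step that is already met when the one before it is completed fails the run):
1. the dial's index lies at the red line (within 4 mm) (horizontal distance between dial_index and target_tip below 0.004 m), for 0.4 s.
2. the start button is pressed down (at least 4.5 mm) (value of joint start above 0.0045 m), for 0.05 s.
At the end, for the whole second after the job is handed in: The outer end of the dial's index lies within 4 mm of the red line's inner end seen from above, the dial is at rest, the start button has been pressed after the setting and is up again (within 1.5 mm), and the two bottles and the cup are within 15 mm of where they stood (horizontal distance between dial_index and target_tip below 0.004 m and value of joint start below 0.0015 m and velocity of joint dial between -0.05 and 0.05 rad/s and distance of each of amber_bottle, red_bottle, specimen_cup from where it was at the start of the episode below 0.015 m); the robot touches nothing.
It fails at once if the start button is pressed while the dial is off the red line (value of joint start above 0.003 m and horizontal distance between dial_index and target_tip above 0.005 m).
It fails at once if a bottle or the cup is moved, lifted or tipped (distance of any of amber_bottle, red_bottle, specimen_cup from where it was at the start of the episode above 0.015 m or height (world z) of any of amber_bottle, red_bottle, specimen_cup above 0.008 m or angle between any of amber_bottle, red_bottle, specimen_cup's own z axis and vertical above 0.3 rad).
It also fails if it takes over 61 s, if anything falls off the work surface, if the arm or the gripper's body presses on something with over 40 N, if the wrist force passes 120 N, or if a joint passes its speed limit or range.

### The arm

A 7-joint arm with a two-finger parallel gripper is mounted at the origin on a cart in front of the work surface, level with it; the furniture and walls round the work are solid. World frame = base frame: x ahead of the robot, y to its left, z up, the work surface at z = 0. Lengths are in m, angles in rad, forces in N, time in s.
With the tool pointing down it reaches from about 0.375 to 0.925 m from the base axis. Payload 3.1 kg.
Tool frame: the origin (TCP) lies on the front face of the gripper's body, between the roots of the fingers; the fingertips stand 73 mm ahead of it and the grasp point (between the pads) lies 54 mm ahead of it; z points along the fingers, y is the line along which they close (so a half turn about z gives the same grasp; the last joint's range is limited). The gripper opens to 85 mm and grips with 20 to 120 N. Pads are 22 mm wide; open, the fingers measure 114 mm over their backs; the gripper's body (76 mm by 85 mm) begins 54 mm behind the grasp point. The pads swing forward as they close: fully open they stand 13 mm farther back than shut.
Start: joints at [-1.199, 0.383, 0.044, 1.598, -0.018, 1.161, -0.05], TCP at [0.294, 0.58, 0.304] pointing down, gripper open.
Joint ranges: [-2.61, 2.61], [-0.41, 2.15], [-1.48, 1.57], [0, 2.5], [-1.57, 4.71], [0.05, 1.97], [-2.85, 2.85]. Speed limits (rad/s): [2.79, 2.79, 3.14, 3.14, 3.14, 3.14, 3.14].

### API

Orientations are given as a unit quaternion [x, y, z, w].
In Python, from station import bot gives the robot as it stands. The module is installed in compiled form; this text tells all that it offers.
- The arm moves only by the tool send_rows, never from a script. Its arguments are lists of equal length, an entry for each row: "translation": the shift along the world's x, y, z in cm, a list of three; "rot": the turn, a rotation vector about the world's x, y, z in degrees, a list of three; "jaw": the opening, from 0 (shut) to 1 (fully open). A call has 1 to 20 rows; each row is the pose to reach, as a shift and turn from the pose commanded when the call began; what a row does not reach only later rows make up. A row lasts 1/12 s, in which the tool goes at most 41.7 mm and 7.16 degrees, less where a joint would pass 70% of its speed; a pose out of reach is approached as far as the arm can. A call with a gripper value outside its range is refused whole. The fingers move at their own pace and stop on an object; "squeeze" is the grip in N (left out, the last holds). Time passes only in rows, so rows that repeat a pose let the fingers close. It gives the time, the measured TCP pose, the force, the opening and the grip force at its end, in the units of the state.
- bot.sense(): the state, without advancing time (a new reading comes with each control period).
- bot.get_image(name): name is "scene" or "top" or "wrist"; returns a dict with "frame" (480x640x3 uint8, blue, green, red), "mtx" (3x3 intrinsics, pixels), "k1" (the pictures are not rectified: a ray, as slopes to the right and down, at radius r is drawn at 1 + k1 r^2 times it, then the intrinsics apply), "rvec" (rotation vector, rad) and "tvec" (3), from world to camera coordinates, as OpenCV has them; the wrist camera has in their place "tool_from_camera" (4x4, takes a point from camera to tool coordinates, whose origin is the TCP and whose axes are the flange's). Camera axes: x right, y down, z forward; pixel columns grow to the right and rows downward; lengths in m; the calibration is good to about 2 mm. A picture is of the moment at which its call begins: read the wrist's pose just before it. There is no depth.
- bot.finish_job(): hands the job in; it is judged then, once.
Trained networks look in the newest picture that a camera, given by its name, has taken for a name from the list of things; names that differ only in an ending like _2 or _b are one class to them, and where a whole thing is asked for, a point or a joint stands for the part that bears it (a point fixed in the world has none). Each returns a list of dicts, best first, with "p" (0 to 1); they miss things now and then, are a little off and sometimes report something else, mostly with a low value. They report only what shows in the picture. A call takes as long as a camera call.
- bot.find_in(camera, target): "extent" ([left, top, right, bottom] in pixels, round what is visible of it).
- bot.place_of(camera, target): "at" ([row, column] in pixels: a listed point, or the origin of a listed thing).
The state is a dict: "t": time; "joints": joint angles; "dq": joint speeds; "effort": joint torques, N m; "tool_pos": TCP position; "orientation": TCP orientation; "ft_force": force on the tool from outside, world axes, zero at the start; "torque": the same for the moment, N m; "width": finger opening in m; "grip_force": force on a finger pad.
Only numpy, scipy, OpenCV 4.12 (cv2) and the standard library are available. Lean on these libraries where they do the work, as an engineer would, in place of code of your own. Each camera call takes 0.05 s, during which the arm holds its last target. There are 200 camera calls.

## Working session

There is one attempt and no reset: what is moved stays moved. The work goes in short steps, Python scripts to look and compute and a tool call to move; the robot and the scene stay as the last step left them, time stands still between calls to the robot, and variables do not carry over. Pictures are saved under pics/ and viewed, at most 10 in all, crops included, and the job is handed in when it is done.

Besides the shell and the picture viewer there is one more tool, called after ">>>" by a JSON object that holds its "api" and its "payload". send_rows: Moves the arm, as the interface text tells. Its arguments: {"type":"object","properties":{"translation":{"type":"array","items":{"type":"array","items":{"type":"number"}}},"rot":{"type":"array","items":{"type":"array","items":{"type":"number"}}},"jaw":{"type":"array","items":{"type":"number"}},"squeeze":{"type":"number"}},"required":["translation","rot","jaw"]}

```bash
mkdir -p pics; cat >h.py <<'E'
import numpy as np,cv2
from station import bot
def ray(im,rc,sense=None):
    K=np.array(im["mtx"]);k1=im["k1"]
    d=cv2.undistortPoints(np.array([[[rc[1],rc[0]]]],float),K,np.array([k1,0,0,0,0.]))[0,0]
    v=np.array([d[0],d[1],1.])
    R=cv2.Rodrigues(np.array(im["rvec"],float))[0];t=np.array(im["tvec"],float).ravel()
    return -R.T@t,R.T@v
def at(im,rc,z):
    o,v=ray(im,rc);return o+v*(z-o[2])/v[2]
def px(im,P):
    q,_=cv2.projectPoints(np.array(P,float).reshape(-1,3),np.array(im["rvec"],float),np.array(im["tvec"],float),np.array(im["mtx"]),np.array([im["k1"],0,0,0,0.]));return q[:,0]
E
python3 - <<'E'
from h import *
for c in("top","scene"):
    im=bot.get_image(c);cv2.imwrite(f"pics/{c}0.png",im["frame"])
    for n,z in [("mixer",0),("dial_axis",.078),("dial_index",.078),("dial_notch",.078),("target_tip",.054),("start_top",.058),("amber_bottle",0),("red_bottle",0),("specimen_cup",0)]:
        for r in bot.place_of(c,n)[:1]: print(c,n,round(r["p"],2),np.round(r["at"],1),np.round(at(im,r["at"],z),4))
s=bot.sense();print(s["t"],s["tool_pos"],s["orientation"],s["ft_force"])
E
```

```text
top mixer 0.68 [249.2 316.1] [0.4756 0.1807 0.    ]
top dial_axis 0.58 [242.4 298.8] [0.4723 0.2088 0.078 ]
top dial_index 0.62 [287.7 226.4] [0.4015 0.328  0.078 ]
top dial_notch 0.74 [242.5 267.6] [0.4739 0.26   0.078 ]
top start_top 0.72 [216.  358.1] [0.5187 0.1077 0.058 ]
top amber_bottle 0.83 [235.1 216.9] [0.5076 0.3571 0.    ]
top red_bottle 0.58 [230.9 401. ] [0.5035 0.0279 0.    ]
top specimen_cup 0.57 [287.9 228.5] [0.4119 0.3365 0.    ]
scene mixer 0.91 [268.1 321.2] [0.4817 0.1813 0.    ]
scene dial_axis 0.96 [225.2 310.7] [0.4748 0.2109 0.078 ]
scene dial_index 0.92 [235.6 326.3] [0.4823 0.1693 0.078 ]
scene target_tip 0.59 [232.1 279.7] [0.4322 0.2496 0.054 ]
scene start_top 0.65 [212.3 296.4] [0.4888 0.292  0.058 ]
scene amber_bottle 0.98 [219.1 285.2] [0.5002 0.3645 0.    ]
scene red_bottle 0.68 [312.8 379.1] [0.5048 0.0337 0.    ]
scene specimen_cup 0.76 [230.  250.7] [0.4192 0.359  0.    ]
1.0 [0.29423681 0.57959734 0.30388019] [ 2.32719943e-01  9.72543792e-01  1.95586460e-06 -1.63758343e-05] [-0.19726156 -0.38347975 -0.67819561]
```

View pics/top0.png

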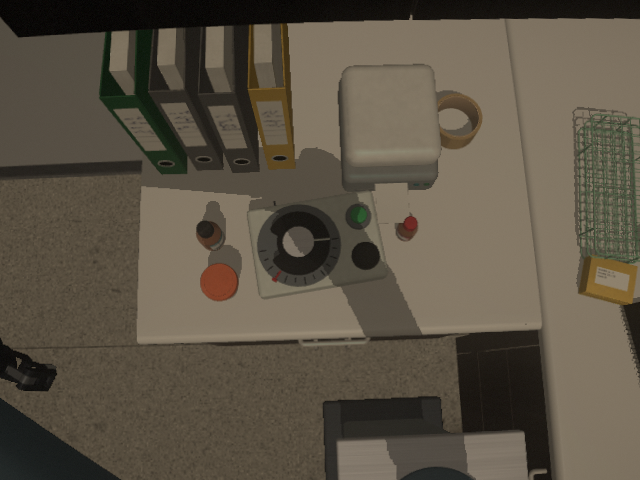

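View pics/scene0.png

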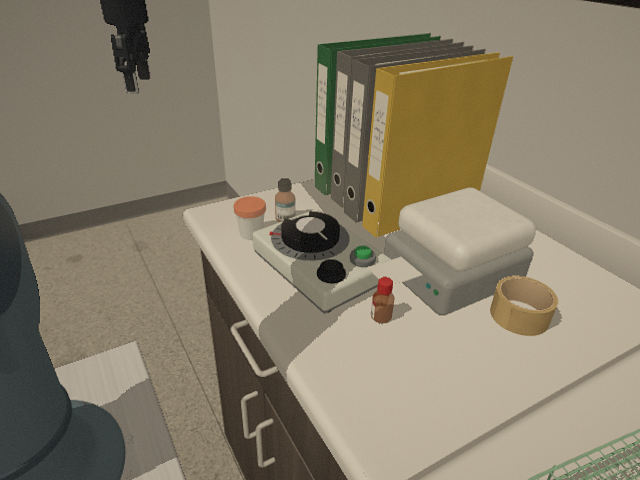

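The top view shows the dial centre at about (299,240), with the index pointing right to (330,240) and the notch on the left at (267,243). The red tab is at (275,280), and the button is at (358,215). In the scene view the index also points right, the red tab is left of the dial, and the yellow binder and the grey device stand behind the mixer.

```bash
python3 - <<'E'
from h import *
im=bot.get_image("top");f=im["frame"]
cv2.imwrite("pics/crop.png",cv2.resize(cv2.convertScaleAbs(f[170:320,190:390],alpha=1.5),(800,600),interpolation=cv2.INTER_CUBIC))
h=cv2.cvtColor(f,cv2.COLOR_BGR2HSV)
def cen(m,box):
    y0,y1,x0,x1=box;ys,xs=np.nonzero(m[y0:y1,x0:x1]);return [ys.mean()+y0,xs.mean()+x0],len(ys)
g,n=cen((h[...,0]>45)&(h[...,0]<85)&(h[...,1]>100),(195,235,335,380));print("green",g,n,at(im,g,.060))
r,n=cen(((h[...,0]<6)|(h[...,0]>174))&(h[...,1]>120),(268,292,262,292));print("red",r,n,at(im,r,.057))
for z in(.054,.078):
  print(at(im,(242.4,298.8),z))
E
```

```text
green [np.float64(214.36269430051814), np.float64(358.3316062176166)] 193 [0.52102434 0.10732627 0.06      ]
red [np.float64(276.34375), np.float64(276.09375)] 32 [0.4205929  0.24862893 0.057     ]
[0.47742604 0.2094732  0.054     ]
[0.47226406 0.20877917 0.078     ]
```

View pics/crop.png

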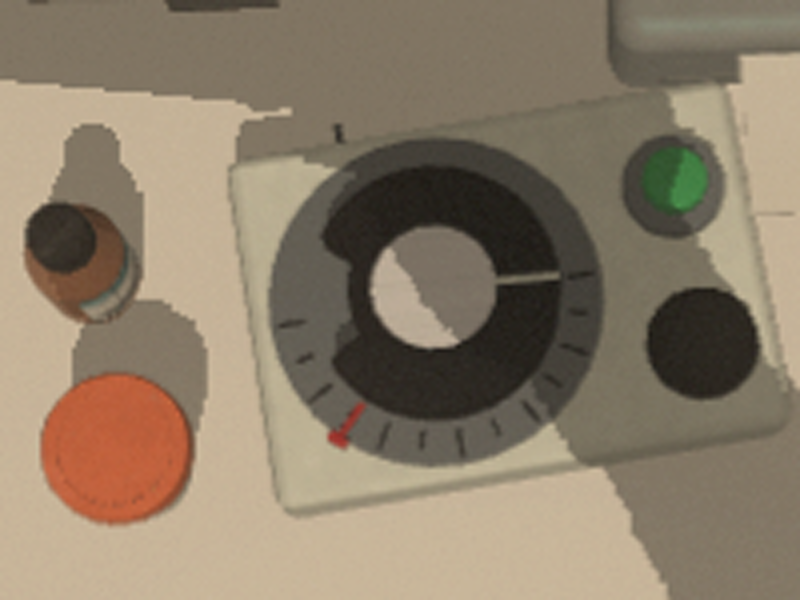

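The crop shows the index end at (330,238.8) in full-frame pixels, the red line's inner end at (280.5,271.5) and the dial centre at about (298.4,242.6). The notch opens to the left. Next I'll compute the angles and the clearance to the binder and the device.

```bash
cat >>h.py <<'E'
def tri(a,ra,b,rb):
    o1,v1=ray(a,ra);o2,v2=ray(b,rb);s=np.linalg.lstsq(np.c_[v1,-v2],o2-o1,rcond=None)[0]
    return (o1+v1*s[0]+o2+v2*s[1])/2,np.linalg.norm(o1+v1*s[0]-o2-v2*s[1])
E
python3 - <<'E'
from h import *
a=bot.get_image("top");b=bot.get_image("scene")
ax=at(a,(242.6,298.4),.078);i=at(a,(238.8,330),.078);t=at(a,(271.5,280.5),.054);st=at(a,(216,358.5),.058)
deg=lambda v:np.degrees(np.arctan2(v[1],v[0]))
print("axis",ax,tri(a,(242.6,298.4),b,(225.5,311)));
for n,p in(("idx",i),("tip",t),("start",st)):print(n,p,deg(p-ax),np.linalg.norm((p-ax)[:2]))
print("scene red tip",at(b,(234.5,277),.054),"start",at(b,(253,363),.058))
print("binder foot",at(a,(168,282),0),at(b,(232,372),0),at(a,(168,294),0))
print("dev foot",at(a,(187,343),0),at(a,(187,436),0)); print("dev lower body/white corner",tri(a,(160,438),b,(267,449)),tri(a,(160,341),b,(232,402)))
E
```

```text
axis [0.47195184 0.2094448  0.078     ] (array([0.47295036, 0.20895663, 0.07875449]), np.float64(0.0024583823801893074))
idx [0.47648663 0.15736159 0.078     ] -85.02390838117354 0.05228025509656209
tip [0.42895801 0.24133247 0.054     ] 143.4364007676536 0.05352842903964985
start [0.51867359 0.10703126 0.058     ] -65.47720565071629 0.11256755490618918
scene red tip [0.42442766 0.24473691 0.054     ] start [0.52638079 0.11946749 0.058     ]
binder foot [0.62948557 0.23798998 0.        ] [0.63449027 0.23755452 0.        ] [0.62867367 0.21600433 0.        ]
dev foot [0.5890769  0.12793322 0.        ] [ 0.58333158 -0.04167483  0.        ]
dev lower body/white corner (array([ 0.59103681, -0.0217995 ,  0.10260532]), np.float64(0.016113241806770703)) (array([0.61799583, 0.13223846, 0.06542744]), np.float64(0.0015510837910491036))
```

>>> {"api": "send_rows", "payload": {"translation": [[17.4, -31.8, -8], [17.4, -31.8, -8], [17.4, -31.8, -8], [17.4, -31.8, -8], [17.4, -31.8, -8], [17.4, -31.8, -8], [17.4, -31.8, -8], [17.4, -31.8, -8], [17.4, -31.8, -8], [17.4, -31.8, -8], [17.4, -31.8, -8], [17.4, -31.8, -8], [17.4, -31.8, -8], [17.4, -31.8, -8]], "rot": [[0, 0, 32], [0, 0, 32], [0, 0, 32], [0, 0, 32], [0, 0, 32], [0, 0, 32], [0, 0, 32], [0, 0, 32], [0, 0, 32], [0, 0, 32], [0, 0, 32], [0, 0, 32], [0, 0, 32], [0, 0, 32]], "jaw": [0, 0, 0, 0, 0, 0, 0, 0, 0, 0, 0, 0, 0, 0]}}

```text
t: 2.32
tool_pos: [0.4675, 0.2639, 0.2243]
orientation: [-0.046, 0.999, 0.001, 0.0]
ft_force: [0.4, 1.0, 0.5]
width: -0.0
grip_force: 0.0
```

```bash
python3 - <<'E'
from h import *
from scipy.spatial.transform import Rotation as Rn
s=bot.sense();im=bot.get_image("wrist");T=np.array(im["tool_from_camera"]);R=Rn.from_quat(s["orientation"]).as_matrix();p=np.array(s["tool_pos"])
print(s["t"],p,s["width"],s["joints"][6],np.round(R,2).tolist(),s["ft_force"])
W=np.eye(4);W[:3,:3]=R;W[:3,3]=p;C=np.linalg.inv(W@T)
im["rvec"]=cv2.Rodrigues(C[:3,:3])[0];im["tvec"]=C[:3,3]
f=im["frame"].copy()
for P,c in(((.4725,.209,.078),(0,255,255)),((.468,.262,.053),(0,255,0)),((.4290,.2413,.054),(255,0,0)),((.4765,.1574,.078),(255,0,255))):
    q=px(im,P)[0];print(q);
    if abs(q).max()<2000: cv2.circle(f,tuple(int(v) for v in q),4,c,1)
cv2.imwrite("pics/w1.png",f)
E
```

```text
2.3167 [0.46745878 0.26387509 0.22429697] -3.555484039504395e-05 1.1064451377357398 [[-1.0, -0.09, 0.0], [-0.09, 1.0, 0.0], [-0.0, 0.0, -1.0]] [0.3918462  1.04037293 0.45715988]
[229.96841906 250.91180222]
[323.69374135 238.85089486]
[295.08089935 174.03961045]
[138.47466011 249.66770736]
```

View pics/w1.png

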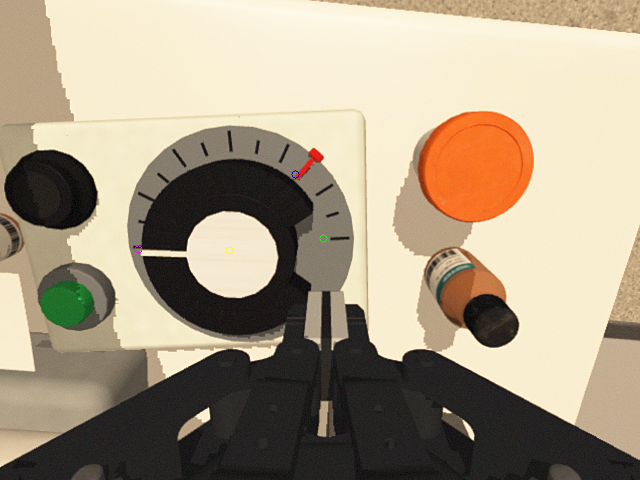

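The projected axis, notch and target agree with the wrist view: the circles lie within about 3 px of the dial centre (230,251), the open notch (323,239) and the red line's inner end (296,175). I'm descending into the notch.

>>> {"api": "send_rows", "payload": {"translation": [[0, 0, -3], [0, 0, -6], [0, 0, -8], [0, 0, -9], [0, 0, -9], [0, 0, -9], [0, 0, -9]], "rot": [[0, 0, 0], [0, 0, 0], [0, 0, 0], [0, 0, 0], [0, 0, 0], [0, 0, 0], [0, 0, 0]], "jaw": [0, 0, 0, 0, 0, 0, 0]}}

```text
t: 2.95
tool_pos: [0.4692, 0.2626, 0.1353]
orientation: [-0.045, 0.999, 0.001, 0.001]
ft_force: [0.4, -0.4, 0.7]
width: 0.0001
grip_force: 0.0
```

>>> {"api": "send_rows", "payload": {"translation": [[0.65, 0.02, 0], [1.29, -0.05, 0], [1.83, -0.16, 0], [2.45, -0.37, 0], [3.03, -0.64, 0], [3.58, -0.99, 0], [4.07, -1.4, 0], [4.52, -1.87, 0], [4.9, -2.39, 0], [5.22, -2.96, 0], [5.47, -3.55, 0], [5.64, -4.18, 0], [5.74, -4.82, 0], [5.76, -5.46, 0], [5.69, -6.11, 0], [5.55, -6.74, 0], [5.34, -7.35, 0], [5.05, -7.93, 0], [4.8, -8.32, 0], [4.8, -8.32, 0]], "rot": [[0, 0, -7], [0, 0, -14], [0, 0, -20], [0, 0, -27], [0, 0, -34], [0, 0, -41], [0, 0, -48], [0, 0, -55], [0, 0, -62], [0, 0, -69], [0, 0, -76], [0, 0, -83], [0, 0, -90], [0, 0, -97], [0, 0, -104], [0, 0, -111], [0, 0, -118], [0, 0, -125], [0, 0, -130], [0, 0, -130]], "jaw": [0, 0, 0, 0, 0, 0, 0, 0, 0, 0, 0, 0, 0, 0, 0, 0, 0, 0, 0, 0]}}

```text
t: 4.62
tool_pos: [0.5176, 0.1804, 0.136]
orientation: [0.887, 0.462, 0.003, -0.001]
ft_force: [1.1, 1.5, -0.0]
width: -0.0
grip_force: 0.8
```

```bash
cat >>h.py <<'E'
from scipy.spatial.transform import Rotation as Rn
def wrist():
    s=bot.sense();im=bot.get_image("wrist");W=np.eye(4);W[:3,:3]=Rn.from_quat(s["orientation"]).as_matrix();W[:3,3]=s["tool_pos"]
    C=np.linalg.inv(W@np.array(im["tool_from_camera"]));im["rvec"]=cv2.Rodrigues(C[:3,:3])[0];im["tvec"]=C[:3,3];return s,im
E
python3 - <<'E'
from h import *
a=bot.get_image("top");s,w=wrist();print(s["tool_pos"],s["ft_force"],s["joints"])
A=cv2.resize(cv2.convertScaleAbs(a["frame"][195:295,240:340],alpha=1.8),(400,400),interpolation=cv2.INTER_CUBIC)
B=cv2.resize(w["frame"],(400,300))
o=np.zeros((400,800,3),np.uint8);o[:,:400]=A;o[:300,400:]=B;cv2.imwrite("pics/m2.png",o)
E
```

```text
[0.51770478 0.18025834 0.13584856] [0.73363581 2.05116293 1.16523163] [-0.94665434  0.47943977  0.64400464  1.99434035 -0.40327991  0.78985478
 -0.67504755]
```

View pics/m2.png

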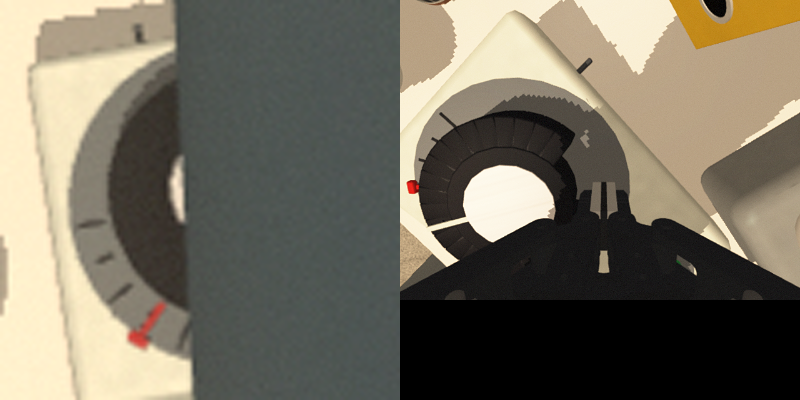

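The left panel is the top camera, mostly blocked by the arm. In the right panel (the wrist view at 0.625 scale) the dial has turned, with the index end at about (428,231), that is full-frame (45,370). The red tab is at full-frame (20,298).

```bash
cat >>h.py <<'E'
def meas(im):
    # angles from circles sampled in the picture: index (white) on dial top, red line on scale
    ax=np.array([.4725,.209]);th=np.radians(np.arange(90,270,.25))
    hsv=cv2.cvtColor(im["frame"],cv2.COLOR_BGR2HSV).astype(np.float32)
    def samp(r,z):
        q=px(im,np.c_[ax[0]+r*np.cos(th),ax[1]+r*np.sin(th),0*th+z]).astype(np.float32)
        return cv2.remap(hsv,q[:,0],q[:,1],cv2.INTER_LINEAR)[0] if 0 else cv2.remap(hsv,q[None,:,0],q[None,:,1],cv2.INTER_LINEAR)[0]
    for r in(.038,.044,.049):
        v=samp(r,.078);m=v[:,2]>140;print("idx",r,np.degrees(th[m]).mean(),np.degrees(np.ptp(th[m])) if m.any() else 0)
    for r in(.056,.060,.064):
        v=samp(r,.054);m=(v[:,1]>130)&((v[:,0]<8)|(v[:,0]>172))&(v[:,2]>60);print("red",r,np.degrees(th[m]).mean(),np.degrees(np.ptp(th[m])) if m.any() else 0)
    for n,z in(("dial_index",.078),("target_tip",.054),("dial_axis",.078)):
        for k in bot.place_of("wrist",n)[:1]:
            p=at(im,k["at"],z);print(n,round(k["p"],2),np.round(p,4),np.degrees(np.arctan2(p[1]-ax[1],p[0]-ax[0]))%360)
E
python3 - <<'E'
from h import *
s,w=wrist();meas(w)
E
```

```text
idx 0.038 158.625 5.250000000000004
idx 0.044 159.0 4.5
idx 0.049 173.86627906976744 32.75
red 0.056 nan 0
red 0.06 nan 0
red 0.064 nan 0
dial_index 0.61 [0.4247 0.2283 0.078 ] 158.02305884735668
dial_axis 0.74 [0.4747 0.2099 0.078 ] 21.72526670525966h.py:30: RuntimeWarning: Mean of empty slice.
  v=samp(r,.054);m=(v[:,1]>130)&((v[:,0]<8)|(v[:,0]>172))&(v[:,2]>60);print("red",r,np.degrees(th[m]).mean(),np.degrees(np.ptp(th[m])) if m.any() else 0)
  ret = ret.dtype.type(ret / rcount)
```

>>> {"api": "send_rows", "payload": {"translation": [[-0.22, -0.3, 0], [-0.46, -0.57, 0], [-0.66, -0.77, 0], [-0.66, -0.77, 0], [-0.66, -0.77, 0], [-0.66, -0.77, 0]], "rot": [[0, 0, -4], [0, 0, -8], [0, 0, -11], [0, 0, -11], [0, 0, -11], [0, 0, -11]], "jaw": [0, 0, 0, 0, 0, 0]}}

```text
t: 5.42
tool_pos: [0.51, 0.1704, 0.134]
orientation: [0.927, 0.376, 0.0, 0.0]
ft_force: [1.6, 1.8, 0.6]
width: 0.0
grip_force: 1.0
```

```bash
python3 - 2>/dev/null <<'E'
from h import *
s,w=wrist();print(s["tool_pos"],s["ft_force"]);meas(w);cv2.imwrite("pics/w3.png",w["frame"][200:480,0:320])
E
```

```text
[0.51003184 0.17044409 0.13398751] [1.61096469 1.79560494 0.5802267 ]
idx 0.038 144.625 5.250000000000004
idx 0.044 145.25 4.5
idx 0.049 165.74278846153845 36.999999999999986
red 0.056 nan 0
red 0.06 nan 0
red 0.064 nan 0
dial_index 0.83 [0.4297 0.2385 0.078 ] 145.447902332218
target_tip 0.59 [0.4575 0.209  0.054 ] 180.00816380962826
dial_axis 0.64 [0.4741 0.2109 0.078 ] 49.36499234167673
```

View pics/w3.png

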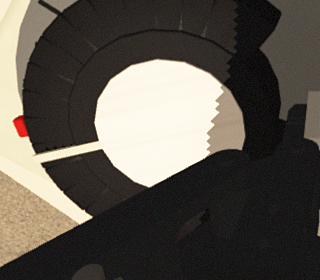

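The index lies at (35,158)-(100,145) in the crop, with the red tab just above it at (20,126), so it is close to set. I'm backing off, lifting and verifying from the first viewing pose.

>>> {"api": "send_rows", "payload": {"translation": [[0.25, 0.28, 0], [0.5, 0.55, 0], [0.5, 0.55, 3], [0.5, 0.55, 7], [0.5, 0.55, 9], [-4.1, 9.1, 9], [-4.1, 9.1, 9], [-4.1, 9.1, 9], [-4.1, 9.1, 9], [-4.1, 9.1, 9], [-4.1, 9.1, 9], [-4.1, 9.1, 9], [-4.1, 9.1, 9], [-4.1, 9.1, 9], [-4.1, 9.1, 9], [-4.1, 9.1, 9], [-4.1, 9.1, 9], [-4.1, 9.1, 9], [-4.1, 9.1, 9], [-4.1, 9.1, 9]], "rot": [[0, 0, 3], [0, 0, 6], [0, 0, 6], [0, 0, 6], [0, 0, 6], [0, 0, 13], [0, 0, 20], [0, 0, 27], [0, 0, 34], [0, 0, 41], [0, 0, 48], [0, 0, 55], [0, 0, 62], [0, 0, 69], [0, 0, 76], [0, 0, 83], [0, 0, 90], [0, 0, 97], [0, 0, 97], [0, 0, 97]], "jaw": [0, 0, 0, 0, 0, 0, 0, 0, 0, 0, 0, 0, 0, 0, 0, 0, 0, 0, 0, 0]}}

```text
t: 7.28
tool_pos: [0.4677, 0.2606, 0.2229]
orientation: [0.335, 0.942, -0.001, -0.001]
ft_force: [0.1, -0.5, 0.1]
width: -0.0004
grip_force: 0.0
```

```bash
python3 - 2>/dev/null <<'E'
from h import *
s,w=wrist();print(s["tool_pos"],s["ft_force"],s["dq"]);meas(w);cv2.imwrite("pics/w4.png",w["frame"])
E
```

```text
[0.46772073 0.26062476 0.22291763] [ 0.08469035 -0.45379272  0.14449827] [-0.00933354  0.00139034  0.00942881 -0.00942143 -0.00286891 -0.008413
 -0.00658394]
idx 0.038 144.5 4.999999999999995
idx 0.044 145.125 4.24999999999999
idx 0.049 145.375 3.7499999999999956
red 0.056 141.375 3.2500000000000013
red 0.06 141.625 3.2500000000000013
red 0.064 141.875 2.749999999999982
dial_index 0.71 [0.4289 0.2376 0.078 ] 146.6794711625826
target_tip 0.58 [0.4336 0.2403 0.054 ] 141.17829268421522
```

View pics/w4.png

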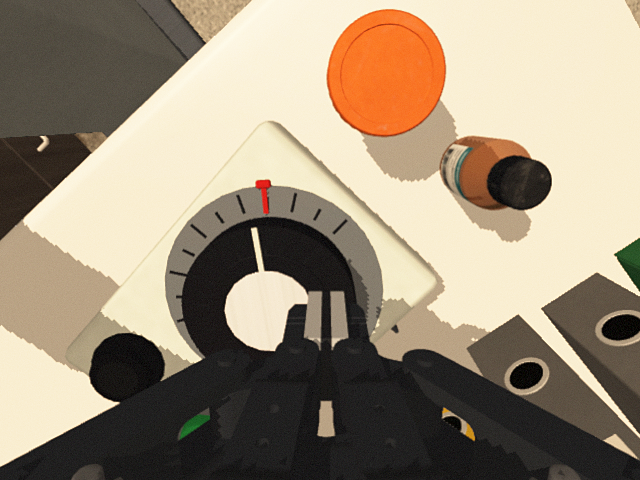

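The index is at 145.0° and the red line at 141.6°, about 3 mm apart. I'll go back into the notch and push about 3° further.

>>> {"api": "send_rows", "payload": {"translation": [[4.6, -8.55, 0], [4.6, -8.55, 0], [4.6, -8.55, 0], [4.6, -8.55, 0], [4.6, -8.55, 0], [4.6, -8.55, 0], [4.6, -8.55, 0], [4.6, -8.55, 0], [4.6, -8.55, 0], [4.6, -8.55, 0], [4.6, -8.55, 0], [4.6, -8.55, 0], [4.6, -8.55, 0], [4.6, -8.55, 0], [4.6, -8.55, 0], [4.6, -8.55, -3], [4.6, -8.55, -6], [4.6, -8.55, -8], [4.6, -8.55, -9], [4.6, -8.55, -9]], "rot": [[0, 0, -7], [0, 0, -14], [0, 0, -21], [0, 0, -28], [0, 0, -35], [0, 0, -42], [0, 0, -49], [0, 0, -56], [0, 0, -63], [0, 0, -70], [0, 0, -77], [0, 0, -84], [0, 0, -91], [0, 0, -91], [0, 0, -91], [0, 0, -91], [0, 0, -91], [0, 0, -91], [0, 0, -91], [0, 0, -91]], "jaw": [0, 0, 0, 0, 0, 0, 0, 0, 0, 0, 0, 0, 0, 0, 0, 0, 0, 0, 0, 0]}}

```text
t: 9.15
tool_pos: [0.5128, 0.1757, 0.1316]
orientation: [0.906, 0.424, -0.003, 0.0]
ft_force: [-0.3, -0.1, 0.1]
width: -0.0003
grip_force: 0.0
```

>>> {"api": "send_rows", "payload": {"translation": [[-0.2, -0.2, 0], [-0.4, -0.4, 0], [-0.6, -0.6, 0], [-0.72, -0.75, 0], [-0.72, -0.75, 0], [-0.72, -0.75, 0], [-0.72, -0.75, 0]], "rot": [[0, 0, -3], [0, 0, -5], [0, 0, -7], [0, 0, -9], [0, 0, -9], [0, 0, -9], [0, 0, -9]], "jaw": [0, 0, 0, 0, 0, 0, 0]}}

```text
t: 9.73
tool_pos: [0.5092, 0.1695, 0.1354]
orientation: [0.936, 0.352, 0.002, -0.0]
ft_force: [2.3, 1.6, 3.2]
width: -0.0001
grip_force: 1.2
```

```bash
python3 - 2>/dev/null <<'E'
from h import *
s,w=wrist();print(s["tool_pos"],s["ft_force"]);meas(w)
E
```

```text
[0.50924857 0.16953045 0.13543534] [2.26369834 1.58176222 3.21031016]
idx 0.038 143.875 5.250000000000004
idx 0.044 144.25 4.5
idx 0.049 163.07926829268294 33.5
red 0.056 nan 0
red 0.06 nan 0
red 0.064 nan 0
dial_index 0.65 [0.4298 0.2391 0.078 ] 144.82842256035934
dial_axis 0.94 [0.4743 0.2112 0.078 ] 50.61537296644002
```

>>> {"api": "send_rows", "payload": {"translation": [[-0.1, -0.1, 0], [-0.22, -0.19, 0], [-0.22, -0.19, 0], [-0.22, -0.19, 0], [-0.22, -0.19, 0], [-0.22, -0.19, 0]], "rot": [[0, 0, -1], [0, 0, -3], [0, 0, -3], [0, 0, -3], [0, 0, -3], [0, 0, -3]], "jaw": [0, 0, 0, 0, 0, 0]}}

```text
t: 10.43
tool_pos: [0.5052, 0.1667, 0.1338]
orientation: [0.945, 0.326, -0.0, 0.0]
ft_force: [1.4, 2.1, 1.1]
width: -0.0005
grip_force: 1.1
```

```bash
python3 - 2>/dev/null <<'E'
from h import *
s,w=wrist();print(s["tool_pos"],s["ft_force"]);meas(w)
E
```

```text
[0.50518505 0.1666802  0.13378365] [1.42132065 2.09683695 1.0915684 ]
idx 0.038 138.125 5.250000000000004
idx 0.044 138.5 4.5
idx 0.049 160.63888888888889 37.75000000000002
red 0.056 nan 0
red 0.06 nan 0
red 0.064 nan 0
dial_index 0.85 [0.4329 0.2438 0.078 ] 138.71089867088725
dial_axis 0.7 [0.4735 0.2112 0.078 ] 64.56109409945395
```

The dial stuck and then slipped to about 3° past the line. I'll nudge it back with the other notch wall.

>>> {"api": "send_rows", "payload": {"translation": [[0.4, 0.4, 0], [0.8, 0.85, 0], [1.2, 1.31, 0], [1.25, 1.39, 0], [1.3, 1.47, 0], [1.3, 1.47, 0], [1.3, 1.47, 0], [1.3, 1.47, 0]], "rot": [[0, 0, 6], [0, 0, 12], [0, 0, 18], [0, 0, 20], [0, 0, 20], [0, 0, 20], [0, 0, 20], [0, 0, 20]], "jaw": [0, 0, 0, 0, 0, 0, 0, 0]}}

```text
t: 11.3
tool_pos: [0.5175, 0.181, 0.1334]
orientation: [0.874, 0.485, -0.001, -0.0]
ft_force: [0.5, 0.2, -1.0]
width: 0.0
grip_force: 0.0
```

```bash
python3 - 2>/dev/null <<'E'
from h import *
s,w=wrist();print(s["tool_pos"],s["ft_force"]);meas(w)
E
```

```text
[0.51751911 0.18097473 0.133437  ] [ 0.45554892  0.16684973 -0.98521164]
idx 0.038 138.25 4.999999999999995
idx 0.044 138.5 4.5
idx 0.049 172.46634615384616 57.25
red 0.056 nan 0
red 0.06 nan 0
red 0.064 nan 0
dial_index 0.97 [0.4336 0.244  0.078 ] 137.99961194744466
dial_axis 0.97 [0.474  0.2107 0.078 ] 49.012708469641076
```

>>> {"api": "send_rows", "payload": {"translation": [[0.05, 0.08, 0], [0.1, 0.16, 0], [0.15, 0.24, 0], [0.19, 0.32, 0], [0.19, 0.32, 0], [0.19, 0.32, 0], [0.19, 0.32, 0], [0.19, 0.32, 0]], "rot": [[0, 0, 1], [0, 0, 2], [0, 0, 3], [0, 0, 4], [0, 0, 4], [0, 0, 4], [0, 0, 4], [0, 0, 4]], "jaw": [0, 0, 0, 0, 0, 0, 0, 0]}}

```text
t: 12.17
tool_pos: [0.5201, 0.1846, 0.1339]
orientation: [0.857, 0.516, -0.0, 0.0]
ft_force: [0.4, -0.7, 0.5]
width: 0.0001
grip_force: 0.0
```

```bash
python3 - 2>/dev/null <<'E'
from h import *
s,w=wrist();print(s["tool_pos"],s["ft_force"]);meas(w)
E
```

```text
[0.52012457 0.18460645 0.13385026] [ 0.39118539 -0.65879123  0.45376102]
idx 0.038 138.25 5.500000000000014
idx 0.044 138.625 4.75000000000001
idx 0.049 175.12801204819277 60.750000000000014
red 0.056 nan 0
red 0.06 nan 0
red 0.064 nan 0
dial_index 0.92 [0.433  0.2429 0.078 ] 139.37034288033962
dial_axis 0.86 [0.4741 0.2096 0.078 ] 20.761381259849866
```

>>> {"api": "send_rows", "payload": {"translation": [[0.04, 0.08, 0], [0.08, 0.16, 0], [0.12, 0.24, 0], [0.17, 0.33, 0], [0.17, 0.33, 0], [0.17, 0.33, 0], [0.17, 0.33, 0]], "rot": [[0, 0, 1], [0, 0, 2], [0, 0, 3], [0, 0, 4], [0, 0, 4], [0, 0, 4], [0, 0, 4]], "jaw": [0, 0, 0, 0, 0, 0, 0]}}

```text
t: 12.95
tool_pos: [0.5219, 0.188, 0.1339]
orientation: [0.838, 0.545, -0.0, -0.0]
ft_force: [0.8, -0.5, 0.7]
width: 0.0001
grip_force: 0.0
```

```bash
python3 - 2>/dev/null <<'E'
from h import *
s,w=wrist();print(s["tool_pos"],s["ft_force"]);meas(w)
E
```

```text
[0.52186703 0.18796267 0.13386719] [ 0.7783068  -0.5425304   0.66462938]
idx 0.038 138.25 5.500000000000014
idx 0.044 138.625 4.75000000000001
idx 0.049 177.48055555555555 64.74999999999999
red 0.056 nan 0
red 0.06 nan 0
red 0.064 nan 0
dial_index 0.93 [0.4323 0.2425 0.078 ] 140.20649020282374
dial_axis 0.87 [0.4741 0.2112 0.078 ] 53.22833723901463
```

>>> {"api": "send_rows", "payload": {"translation": [[0.04, 0.08, 0], [0.08, 0.16, 0], [0.11, 0.24, 0], [0.14, 0.32, 0], [0.14, 0.32, 0], [0.14, 0.32, 0], [0.14, 0.32, 0]], "rot": [[0, 0, 1], [0, 0, 2], [0, 0, 3], [0, 0, 4], [0, 0, 4], [0, 0, 4], [0, 0, 4]], "jaw": [0, 0, 0, 0, 0, 0, 0]}}

```text
t: 13.73
tool_pos: [0.5232, 0.1909, 0.1339]
orientation: [0.819, 0.574, -0.0, 0.0]
ft_force: [0.1, -1.3, 0.3]
width: -0.0003
grip_force: 0.4
```

```bash
python3 - 2>/dev/null <<'E'
from h import *
s,w=wrist();print(s["tool_pos"],s["ft_force"]);meas(w)
E
```

```text
[0.52324402 0.19091607 0.13385234] [ 0.08463273 -1.26192372  0.30918867]
idx 0.038 138.375 5.250000000000004
idx 0.044 138.75 4.5
idx 0.049 180.69921875 69.5
red 0.056 nan 0
red 0.06 nan 0
red 0.064 141.375 2.249999999999987
dial_index 0.91 [0.4336 0.2437 0.078 ] 138.30296619914287
dial_axis 0.64 [0.4733 0.2106 0.078 ] 62.619463652161656
```

>>> {"api": "send_rows", "payload": {"translation": [[0.03, 0.08, 0], [0.06, 0.16, 0], [0.08, 0.23, 0], [0.1, 0.29, 0], [0.1, 0.29, 0], [0.1, 0.29, 0], [0.1, 0.29, 0], [0.1, 0.29, 0]], "rot": [[0, 0, 1], [0, 0, 2], [0, 0, 3], [0, 0, 3], [0, 0, 3], [0, 0, 3], [0, 0, 3], [0, 0, 3]], "jaw": [0, 0, 0, 0, 0, 0, 0, 0]}}

```text
t: 14.6
tool_pos: [0.5243, 0.194, 0.1339]
orientation: [0.803, 0.595, -0.0, 0.0]
ft_force: [-0.2, -1.5, 0.4]
width: 0.0001
grip_force: 1.3
```

```bash
python3 - 2>/dev/null <<'E'
from h import *
s,w=wrist();print(s["tool_pos"],s["ft_force"]);meas(w)
E
```

```text
[0.52426835 0.19401142 0.13385646] [-0.23759067 -1.47457546  0.35646171]
idx 0.038 141.875 5.249999999999979
idx 0.044 142.25 4.5
idx 0.049 182.60552763819095 68.49999999999999
red 0.056 nan 0
red 0.06 nan 0
red 0.064 141.875 3.2500000000000013
dial_index 0.75 [0.4315 0.2405 0.078 ] 142.43188967396875
```

The index is at 142.2° and the red line at 141.7°. I'm backing off the wall, lifting and moving over the button.

>>> {"api": "send_rows", "payload": {"translation": [[-0.1, -0.25, 0], [-0.2, -0.5, 0], [-0.2, -0.5, 0], [-0.2, -0.5, 3], [-0.2, -0.5, 6], [-0.2, -0.5, 8], [-0.4, -3, 8], [-0.4, -6, 8], [-0.4, -8.6, 8], [-0.4, -8.6, 8], [-0.4, -8.6, 8], [-0.4, -8.6, 8]], "rot": [[0, 0, -2], [0, 0, -4], [0, 0, -4], [0, 0, -4], [0, 0, -4], [0, 0, 0], [0, 0, 6], [0, 0, 12], [0, 0, 17], [0, 0, 17], [0, 0, 17], [0, 0, 17]], "jaw": [0, 0, 0, 0, 0, 0, 0, 0, 0, 0, 0, 0]}}

```text
t: 15.8
tool_pos: [0.5204, 0.1095, 0.214]
orientation: [0.706, 0.708, 0.001, -0.0]
ft_force: [0.1, -0.3, 0.7]
width: 0.0
grip_force: 0.0
```

```bash
python3 - 2>/dev/null <<'E'
from h import *
s,w=wrist();print(s["tool_pos"],s["ft_force"],s["orientation"]);meas(w)
f=w["frame"].copy()
for z in(.06,.0):
  q=px(w,(.520,.108,.06))[0];cv2.circle(f,tuple(int(v) for v in q),4,(255,0,255),1)
for k in bot.place_of("wrist","start_top")[:1]: print(k,at(w,k["at"],.06))
cv2.imwrite("pics/w5.png",f)
E
```

```text
[0.52039998 0.10948287 0.21403555] [ 0.05612297 -0.33309034  0.66903981] [ 7.06411317e-01  7.07800990e-01  7.79488862e-04 -4.49366412e-04]
idx 0.038 142.125 2.750000000000007
idx 0.044 nan 0
idx 0.049 202.6875 6.500000000000003
red 0.056 nan 0
red 0.06 nan 0
red 0.064 nan 0
target_tip 0.37 [0.5215 0.1    0.054 ] 294.18409519685406
dial_axis 0.89 [0.4733 0.2109 0.078 ] 67.45012348031383
{'at': [254.2, 324.3], 'p': 0.9} [0.52014424 0.10485897 0.06      ]
```

View pics/w5.png

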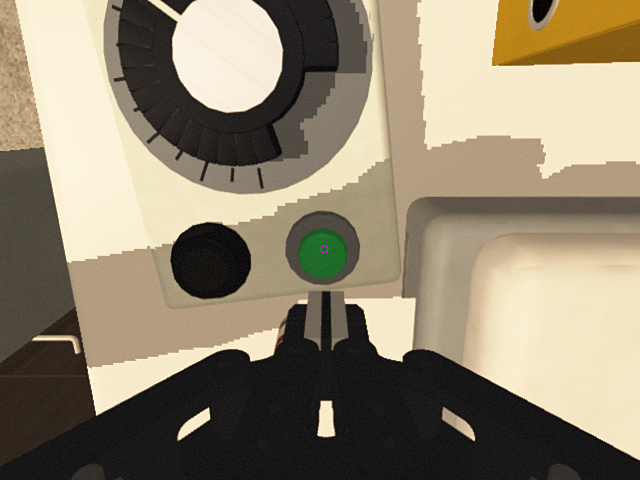

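The button's green centre is at (323,253), and my projected target at (324,250) is within 3 px of it. The index is still pointing at the red line, so I'm descending.

>>> {"api": "send_rows", "payload": {"translation": [[0, -0.1, -3], [0, -0.1, -5.5], [0, -0.1, -6.5], [0, -0.1, -7], [0, -0.1, -7.4], [0, -0.1, -7.4], [0, -0.1, -7.4]], "rot": [[0, 0, 0], [0, 0, 0], [0, 0, 0], [0, 0, 0], [0, 0, 0], [0, 0, 0], [0, 0, 0]], "jaw": [0, 0, 0, 0, 0, 0, 0]}}

```text
t: 16.63
tool_pos: [0.5203, 0.1074, 0.1411]
orientation: [0.707, 0.708, 0.0, -0.001]
ft_force: [-3.2, -0.5, 4.5]
width: -0.0001
grip_force: 2.3
```

>>> {"api": "send_rows", "payload": {"translation": [[0, 0, -0.2], [0, 0, -0.4], [0, 0, -0.6], [0, 0, -0.6], [0, 0, -0.6]], "rot": [[0, 0, 0], [0, 0, 0], [0, 0, 0], [0, 0, 0], [0, 0, 0]], "jaw": [0, 0, 0, 0, 0]}}

```text
t: 17.05
tool_pos: [0.521, 0.1072, 0.1401]
orientation: [0.707, 0.707, 0.0, -0.003]
ft_force: [-15.0, -0.7, 38.3]
width: 0.0002
grip_force: 19.2
```

The force rose to 38 N at a hard stop, so the button is fully down. I'm lifting and checking.

>>> {"api": "send_rows", "payload": {"translation": [[0, 0, 1], [0, 0, 3], [0, 0, 6], [0, 0, 9], [0, 0, 12], [-6, -4, 14], [-9, -4, 14], [-9, -4, 14], [-9, -4, 14], [-9, -4, 14], [-9, -4, 14]], "rot": [[0, 0, 0], [0, 0, 0], [0, 0, 0], [0, 0, 0], [0, 0, 0], [0, 0, 0], [0, 0, 0], [0, 0, 0], [0, 0, 0], [0, 0, 0], [0, 0, 0]], "jaw": [0, 0, 0, 0, 0, 0, 0, 0, 0, 0, 0]}}

```text
t: 17.97
tool_pos: [0.4315, 0.0675, 0.2749]
orientation: [0.707, 0.708, 0.002, 0.001]
ft_force: [0.4, 0.7, -0.1]
width: 0.0001
grip_force: 0.0
```

```bash
python3 - 2>/dev/null <<'E'
from h import *
s,w=wrist();print(s["t"],s["tool_pos"],s["ft_force"]);meas(w)
cv2.imwrite("pics/w6.png",w["frame"])
E
```

```text
17.9667 [0.4314728  0.06750799 0.27494487] [ 0.4132676   0.68642527 -0.05192271]
idx 0.038 nan 0
idx 0.044 nan 0
idx 0.049 nan 0
red 0.056 nan 0
red 0.06 nan 0
red 0.064 nan 0
```

View pics/w6.png

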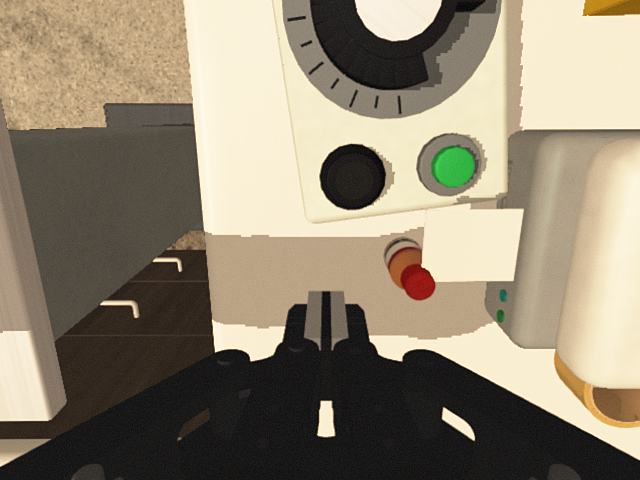

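The button at (455,165) is up and now lit bright green, and the red bottle is undisturbed. The dial is partly out of view, so I'll shift once to verify the index.

>>> {"api": "send_rows", "payload": {"translation": [[0, 4, 2], [0, 8, 3], [0, 11, 3], [0, 11, 3], [0, 11, 3], [0, 11, 3]], "rot": [[0, 0, 0], [0, 0, 0], [0, 0, 0], [0, 0, 0], [0, 0, 0], [0, 0, 0]], "jaw": [0, 0, 0, 0, 0, 0]}}

```text
t: 18.67
tool_pos: [0.4304, 0.1767, 0.3032]
orientation: [0.706, 0.708, -0.001, 0.001]
ft_force: [-0.8, -0.1, 0.5]
width: -0.0001
grip_force: 0.0
```

```bash
python3 - 2>/dev/null <<'E'
from h import *
s,w=wrist();print(s["t"],s["tool_pos"],s["ft_force"]);meas(w)
E
```

```text
18.6667 [0.43044327 0.17670186 0.30324428] [-0.83178836 -0.07719353  0.49209436]
idx 0.038 141.375 5.250000000000004
idx 0.044 141.75 4.5
idx 0.049 142.125 3.7499999999999956
red 0.056 141.375 3.2500000000000013
red 0.06 141.5 3.000000000000017
red 0.064 141.875 2.749999999999982
dial_index 0.72 [0.4311 0.238  0.078 ] 145.0248041190757
target_tip 0.68 [0.4345 0.2397 0.054 ] 141.03383910589056
dial_axis 0.98 [0.4717 0.2104 0.078 ] 118.05097098692801
```

The index is at 141.8° and the red line at 141.5°, so they are aligned.

```bash
python3 -c "
from station import bot
print(bot.finish_job())"
```

```text
the job is handed in; nothing more can be done
None
```

The job is handed in: the dial is set within about 0.5° of the red line by the wrist camera, the start button was pressed fully and came up again, and I saw no sign that either bottle or the cup moved, though I did not re-measure them and the hand-in returned no verdict.

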